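# Book in three metal samples by pressing their seats down in order

## Task

Book the three round metal samples in for measuring: with closed fingertips lightly press the top of the tallest, then of the middle one, then of the flattest, each until its seat has clearly sunk, about half its travel (it stays where it is pushed). Touch them only in this order, do not lift, tip or shove a sample, and leave everything else on the bench where it is.

Things in the scene. Friction and masses are not known exactly. Their poses are not given: they have to be found in the camera images.
- station: white block fixed to the bench, 90 x 290 x 32 mm; origin: centre of its underside on the bench, z up. Three round blue seats, 45 mm across, in a row at its own y = -95, 0, +95 mm. Seat floor 44 mm above the bench at the start (rim 3 mm higher); it slides down up to 16 mm to a stiff cushioned stop (5 mm, 2.5 N/mm) and stays where pushed. It sinks under about 4 to 6 N on the sample.
- tall_sample: tallest sample, plain grey metal cylinder 34 mm across, 45 mm high, 0.28 kg. Stands upright, loose, in any one of the station's three seats. Pressed on top it sinks with its seat, up to 16 mm. Origin: centre of its underside, z up, 44 mm above the bench while its seat is up; top centre 45 mm above the origin.
- middle_sample: middle sample, grey metal cylinder 36 mm across, 28 mm high, 0.2 kg. Stands upright, loose, in any one of the station's three seats. Pressed on top it sinks with its seat, up to 16 mm. Origin: centre of its underside, z up, 44 mm above the bench while its seat is up; top centre 28 mm above the origin.
- flat_sample: flattest sample, grey metal disc 38 mm across, 16 mm high, 0.14 kg. Stands upright, loose, in any one of the station's three seats. Pressed on top it sinks with its seat, up to 16 mm. Origin: centre of its underside, z up, 44 mm above the bench while its seat is up; top centre 16 mm above the origin.
- grease_tin: bystander: flat round white tin with a green lid, 54 mm across, 20 mm high, loose on the bench at the left. Origin: centre of its underside
- steel_block: bystander: ground steel block 24 x 40 x 25 mm, loose on the bench at the right. Origin: centre of its underside
- powder_bottle: bystander: white capped bottle 49 mm across, 94 mm high, loose on the bench at the right. Origin: centre of its underside
- reagent_bottle: bystander: slim white capped bottle 45 mm across, 132 mm high, loose on the bench at the far right. Origin: centre of its underside
Not all that is in view belongs to the job. What is shaped like the flat_sample but brown or orange is not meant.

How it is judged:
By the outcome, as a careful person would: the job done as asked, in the order asked, and still so for the second after the job is handed in, with the robot touching nothing.
It also fails if it takes over 40 s, if anything falls off the work surface, if the arm or the gripper's body presses on something with over 40 N, if the wrist force passes 120 N, or if a joint passes its speed limit or range.

## Robot

A 6-joint arm with a two-finger parallel gripper is mounted at the origin on a cart in front of the work surface, level with it; the furniture and walls round the work are solid. World frame = base frame: x ahead of the robot, y to its left, z up, the work surface at z = 0. Lengths are in m, angles in rad, forces in N, time in s.
With the tool pointing down it reaches from about 0.325 to 0.9 m from the base axis. Payload 3.5 kg.
Tool frame: the origin (TCP) lies on the centre line of the jaws, within the pads' length; the fingertips stand 25 mm ahead of it and the grasp point (between the pads) lies 6 mm ahead of it; z points along the fingers, y is the direction in which the jaws open and shut (so a half turn about z gives the same grasp; the last joint's range is limited). The gripper opens to 85 mm and grips with 20 to 120 N. Pads are 22 mm wide; open, the fingers measure 114 mm over their backs; the gripper's body (76 mm by 85 mm) begins 54 mm behind the grasp point. The pads swing forward as they close: fully open they stand 13 mm farther back than shut.
Start: joints at [1.177, 0.276, -0.026, 1.268, 0, 1.467], TCP at [0.179, 0.599, 0.256] pointing down, gripper open.
Joint ranges: [-3.12, 3.12], [-0.85, 1.88], [-1.08, 1.24], [-1.95, 2.15], [-1.57, 1.53], [-3.14, 3.14]. Speed limits (rad/s): [2.57, 2.57, 3.14, 3.14, 3.14, 3.14].

## Interface

Orientations are given as a unit quaternion [x, y, z, w].
In Python, from rig import ctrl gives the robot as it stands.
- The arm moves only by the shell command python3 -m jog 'ROWS'. ROWS is JSON, a list of rows, each an object with "hand": the finger opening in mm, from 0 to 85.4; "offset": the shift along the tool's x, y, z in mm, a list of three; "angular": the turn, a rotation vector about the tool's x, y, z in degrees, a list of three. In form: [{"hand": hand, "offset": [dx, dy, dz], "angular": [ax, ay, az]}, ...]. A call has 1 to 12 rows; each row shifts and turns the commanded pose from where the row before left it, along the tool's axes as they then stand; what a row does not reach is not made up. A row lasts 1/10 s, in which the tool goes at most 50 mm and 8.59 degrees, less where a joint would pass 70% of its speed; a pose out of reach is approached as far as the arm can. A call is refused whole if a number of a shift passes 50 or a number of a turn 8.59, either way. A call with a gripper value outside its range is refused whole. The fingers move at their own pace and stop on an object; the grip force is fixed at half the most. Time passes only in rows, so rows that do not move let the fingers close. It gives the time, the measured TCP pose, the force and the opening at its end, in the units of the state.
- ctrl.sense(): the state, without advancing time (a new reading comes with each control period).
- ctrl.grab_frame(name): name is "scene" or "top" or "wrist"; returns (picture, depth): 384x512x3 uint8, blue, green, red; 384x512 float32, m along the optical axis (not along the pixel's ray), 0 where there is no reading.
- ctrl.camera_info(name): a dict with "camera_matrix" (3x3 intrinsics, pixels), "extrinsics" (4x4, takes a point from world to camera coordinates). Camera axes: x right, y down, z forward; pixel columns grow to the right and rows downward; lengths in m; the calibration is good to about 2 mm. A picture is of the moment at which its call begins: read the wrist's pose just before it. camera_info takes no time and is no camera call; for the wrist camera it gives the pose at the moment of the call.
- ctrl.sign_off(): hands the job in, once; it reports no verdict.
Trained networks look in the newest picture that a camera, given by its name, has taken for a name from the list of things; names that differ only in an ending like _2 or _b are one class to them, and where a whole thing is asked for, a point or a joint stands for the part that bears it (a point fixed in the world has none). Each returns a list of dicts, best first, with "p" (0 to 1); they miss things now and then, are a little off and sometimes report something else, mostly with a low value. They report only what shows in the picture. A call takes as long as a camera call. They do not tell look-alikes from the thing itself.
- ctrl.find_in(camera, name): "xyz" ([x, y, z] in m, in world coordinates, good to about 4 mm: the middle of the surface that is visible of it).
- ctrl.silhouettes(camera, name): "region" (384x512 bool, what is visible of it).
- ctrl.tip_of(camera, name): "xyz" ([x, y, z] in m, in world coordinates, good to about 4 mm: a listed point, or the origin of a listed thing).
The state is a dict: "time": time; "joint_positions": joint angles; "qvel": joint speeds; "effort": joint torques, N m; "ee_pos": TCP position; "ee_rot": TCP orientation; "contact_force": force on the tool from outside, world axes, zero at the start; "ft_torque": the same for the moment, N m; "opening": finger opening in m.
Only numpy, scipy, OpenCV 4.12 (cv2) and the standard library are available. Lean on these libraries where they do the work, as an engineer would, in place of code of your own. Each camera call takes 0.05 s, during which the arm holds its last target.

## Working session

There is one attempt and no reset: what is moved stays moved. The work goes in short steps, Python scripts to look and compute and a shell command to move; the robot and the scene stay as the last step left them, time stands still between calls to the robot, and variables do not carry over. Pictures are saved under pics/ and viewed, and the job is handed in when it is done.

```bash
mkdir -p pics; ls
python3 - <<'E'
from rig import ctrl
import cv2,numpy as np
s=ctrl.sense(); print({k:np.round(v,3).tolist() for k,v in s.items()})
for n in ("scene","top"):
    im,d=ctrl.grab_frame(n); cv2.imwrite(f"pics/{n}0.png",im)
    np.savez(f"{n}0.npz",im=im,d=d,K=ctrl.camera_info(n)["camera_matrix"],E=ctrl.camera_info(n)["extrinsics"])
    for o in ("station","tall_sample","middle_sample","flat_sample"):
        print(n,o,[(np.round(r["xyz"],3).tolist(),round(r["p"],2)) for r in ctrl.find_in(n,o)][:4])
print(ctrl.sense()["time"])
E
```

```text
pics
{'time': 0.0, 'joint_positions': [1.177, 0.277, -0.028, 1.268, 0.0, 1.467], 'qvel': [-0.0, 0.003, -0.0, 0.001, -0.001, -0.0], 'effort': [0.001, -44.551, 29.52, 0.016, -0.0, -0.0], 'ee_pos': [0.179, 0.598, 0.255], 'ee_rot': [0.145, 0.989, -0.001, -0.0], 'contact_force': [-0.303, -0.11, 0.406], 'ft_torque': [-0.003, 0.021, -0.025], 'opening': 0.085}
scene station [([0.49, -0.048, 0.031], 0.71)]
scene tall_sample [([0.513, -0.111, 0.076], 0.8)]
scene middle_sample [([0.505, -0.015, 0.063], 0.64)]
scene flat_sample [([0.496, 0.083, 0.06], 0.47), ([0.387, 0.005, 0.018], 0.43), ([0.377, 0.163, 0.017], 0.41)]
top station [([0.508, -0.008, 0.034], 0.73), ([0.5, 0.089, 0.061], 0.53)]
top tall_sample [([0.519, -0.094, 0.087], 0.57)]
top middle_sample [([0.509, -0.006, 0.071], 0.43)]
top flat_sample [([0.502, 0.202, 0.017], 0.73), ([0.501, 0.089, 0.061], 0.63), ([0.383, 0.169, 0.019], 0.59), ([0.395, 0.105, 0.013], 0.51)]
0.5
```

View pics/scene0.png

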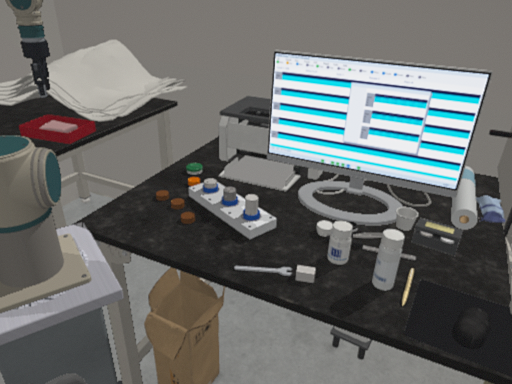

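View pics/top0.png

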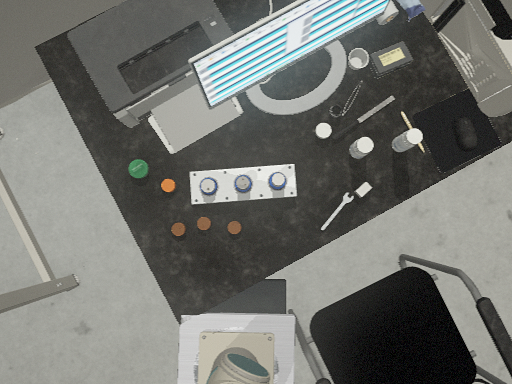

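The scene view shows the station at about (230,205). Its seats hold, from left to right, the flat sample (210,186), the middle one (230,196) and the tall one (251,207). The brown and orange discs on the bench are look-alikes. In the top view the sample tops are at about (208,186), (243,183) and (278,181). Next I'll measure the tops from depth.

Run:
```python
import numpy as np,cv2
for n in ("top","scene"):
    f=np.load(n+"0.npz");d=f["d"];K=f["K"];E=f["E"]
    v,u=np.mgrid[:384,:512]
    P=np.stack([(u-K[0,2])/K[0,0]*d,(v-K[1,2])/K[1,1]*d,d],-1)
    W=(P-E[:3,3])@E[:3,:3]
    ok=d>0
    x,y,z=W[...,0],W[...,1],W[...,2]
    print(n,"bench z",np.median(z[ok&(abs(z)<.02)&(abs(x-.45)<.2)&(abs(y)<.25)]), "cam",-E[:3,:3].T@E[:3,3])
    for nm,zz,yy in (("flat",.060,.09),("mid",.072,0),("tall",.089,-.095)):
        m=ok&(abs(z-zz)<.006)&(abs(x-.51)<.03)&(abs(y-yy)<.03)
        if m.sum(): print(nm,m.sum(),W[m].mean(0).round(4),W[m].min(0).round(3),W[m].max(0).round(3))
    m=ok&(abs(z-.032)<.006)&(abs(x-.51)<.09)&(abs(y)<.19)
    print("station",m.sum(),cv2.minAreaRect((W[m][:,:2]*1000).astype(np.float32)))
    m=ok&(z>.06)&(abs(x-.51)<.25)&(abs(y)<.25)&~((abs(x-.51)<.04)&(abs(y)<.14))
    if m.sum(): print("obst",m.sum(),W[m].min(0),W[m].max(0))
im=np.load("top0.npz")["im"][150:220,170:310];cv2.imwrite("pics/topz.png",cv2.resize(im,None,fx=5,fy=5,interpolation=cv2.INTER_CUBIC))
```

```text
top bench z -0.0002980914423023893 cam [ 0.39676541 -0.0438105   1.33208562]
flat 154 [0.5021 0.0912 0.0596] [0.484 0.073 0.055] [0.52  0.108 0.065]
mid 138 [ 0.5123 -0.0028  0.0716] [ 0.496 -0.019  0.067] [0.529 0.013 0.077]
tall 123 [ 0.521  -0.0973  0.0885] [ 0.505 -0.112  0.083] [ 0.537 -0.083  0.094]
station 2649 ((512.0518188476562, -2.4189605712890625), (90.5825424194336, 290.3626708984375), 5.851663589477539)
obst 3079 [ 0.70423362 -0.00236367  0.06164595] [0.75999201 0.24989317 0.4128698 ]
scene bench z -0.0013672939307996213 cam [-6.86936107e-04 -8.60656215e-01  5.95682138e-01]
flat 70 [0.4975 0.0863 0.0579] [0.48  0.069 0.054] [0.517 0.106 0.061]
mid 79 [ 0.5063 -0.008   0.07  ] [ 0.49  -0.025  0.066] [0.525 0.011 0.073]
tall 78 [ 0.5164 -0.1018  0.0868] [ 0.501 -0.118  0.083] [ 0.534 -0.084  0.089]
station 1245 ((507.54473876953125, -4.8912353515625), (94.4078598022461, 295.15924072265625), 5.7900710105896)
obst 4531 [ 0.6987765  -0.01265482  0.06020113] [0.75999344 0.24995264 0.40855685]
```

View pics/topz.png

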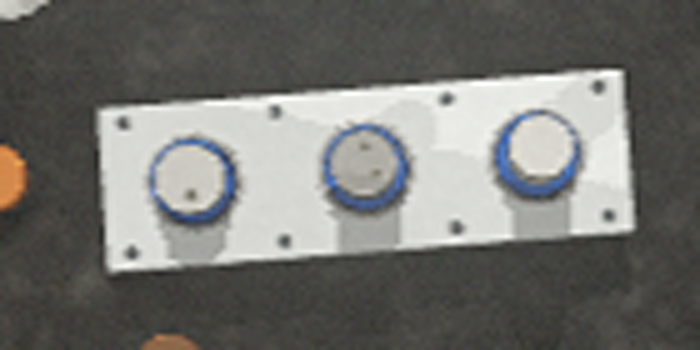

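```bash
python3 -m jog '[{"hand":0,"offset":[-33,-35,0],"angular":[0,0,0]},{"hand":0,"offset":[-33,-35,0],"angular":[0,0,0]},{"hand":0,"offset":[-33,-35,0],"angular":[0,0,0]},{"hand":0,"offset":[-33,-35,0],"angular":[0,0,0]},{"hand":0,"offset":[-33,-35,0],"angular":[0,0,0]},{"hand":0,"offset":[-33,-35,0],"angular":[0,0,0]},{"hand":0,"offset":[-33,-35,0],"angular":[0,0,0]},{"hand":0,"offset":[-33,-35,0],"angular":[0,0,0]},{"hand":0,"offset":[-33,-35,0],"angular":[0,0,0]},{"hand":0,"offset":[-33,-35,0],"angular":[0,0,0]},{"hand":0,"offset":[-33,-35,0],"angular":[0,0,0]},{"hand":0,"offset":[0,0,0],"angular":[0,0,0]}]'
cat > h.py <<'E'
from rig import ctrl
import numpy as np
from scipy.spatial.transform import Rotation as R
T={"tall":(.519,-.099,.089),"mid":(.510,-.005,.072),"flat":(.500,.089,.060)}
def rel(n,h=0.03):
    s=ctrl.sense();t=np.array(T[n])+[0,0,.025+h]
    d=R.from_quat(s["ee_rot"]).inv().apply(t-s["ee_pos"])*1000
    print("t",s["time"],"ee",np.round(s["ee_pos"],4),"rot",np.round(s["ee_rot"],4),"F",np.round(s["contact_force"],2),"tool offset",np.round(d,1))
E
python3 -c "import h;h.rel('tall')"
```

```text
time: 1.7
ee_pos: [0.4192, 0.1215, 0.2568]
ee_rot: [0.149, 0.989, -0.001, 0.001]
contact_force: [-0.3, 1.1, -0.4]
opening: 0.0004
t 1.7 ee [0.4192 0.1215 0.2568] rot [ 1.491e-01  9.888e-01 -6.000e-04  1.400e-03] F [-0.31  1.11 -0.38] tool offset [-160.  -181.2  113.4]
```

```bash
python3 -m jog '[{"hand":0,"offset":[-32,-36,0],"angular":[0,0,0]},{"hand":0,"offset":[-32,-36,0],"angular":[0,0,0]},{"hand":0,"offset":[-32,-36,0],"angular":[0,0,0]},{"hand":0,"offset":[-32,-36,0],"angular":[0,0,0]},{"hand":0,"offset":[-32,-37,20],"angular":[0,0,0]},{"hand":0,"offset":[0,0,40],"angular":[0,0,0]},{"hand":0,"offset":[0,0,25],"angular":[0,0,0]},{"hand":0,"offset":[0,0,0],"angular":[0,0,0]},{"hand":0,"offset":[0,0,0],"angular":[0,0,0]}]'
python3 -c "import h;h.rel('tall',.03)
import cv2
im,d=h.ctrl.grab_frame('wrist');cv2.imwrite('pics/w1.png',im)
im,d=h.ctrl.grab_frame('top');cv2.imwrite('pics/t1.png',cv2.resize(im[140:230,160:320],None,fx=4,fy=4))
im,d=h.ctrl.grab_frame('scene');cv2.imwrite('pics/s1.png',cv2.resize(im[130:250,160:310],None,fx=5,fy=5))
"
```

```text
time: 2.6
ee_pos: [0.5167, -0.0903, 0.1725]
ee_rot: [0.145, 0.99, 0.0, -0.0]
contact_force: [0.9, 0.2, 1.4]
opening: 0.0003
t 2.6 ee [ 0.5167 -0.0903  0.1725] rot [ 1.445e-01  9.895e-01  1.000e-04 -4.000e-04] F [0.91 0.22 1.4 ] tool offset [-4.7 -7.7 28.5]
```

View pics/w1.png

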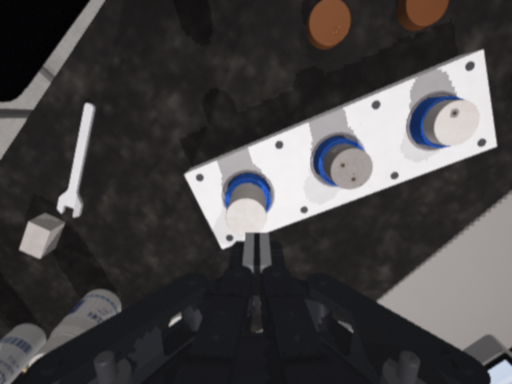

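View pics/s1.png

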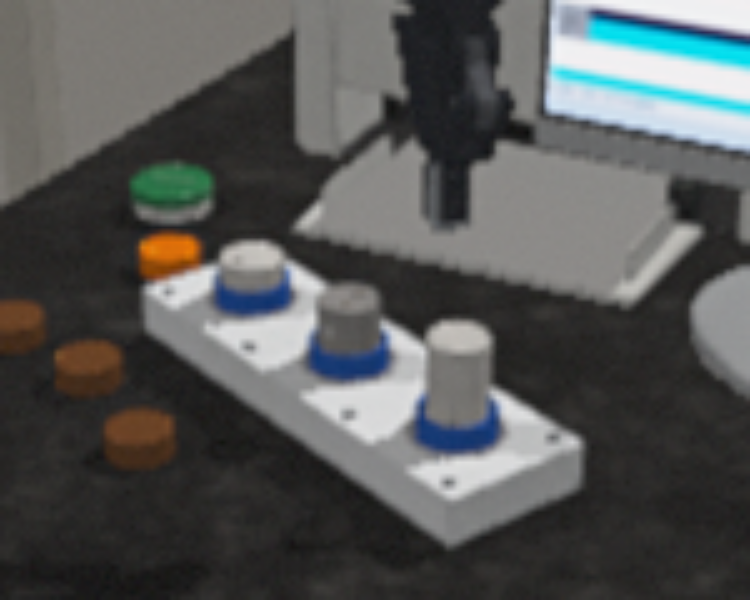

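The wrist view shows the tall sample's top at (245,215), just in front of the closed fingertips at (257,240). The middle top is at (351,168) and the flat top at (455,122). The fingertips are in free air, and I'll use this view to refine the centres.

```bash
cat >> h.py <<'E'
def wr():
    c=ctrl.camera_info("wrist");im,d=ctrl.grab_frame("wrist");K=c["camera_matrix"];E=c["extrinsics"]
    v,u=np.mgrid[:384,:512]
    P=np.stack([(u-K[0,2])/K[0,0]*d,(v-K[1,2])/K[1,1]*d,d],-1)
    W=(P-E[:3,3])@E[:3,:3]
    z=W[...,2]; ok=(d>0)
    print("bench",np.median(z[ok&(abs(z)<.015)]),"station",np.median(z[ok&(abs(z-.032)<.005)]))
    for n,(a,b,h) in T.items():
        m=ok&(abs(z-h)<.005)&(np.hypot(W[...,0]-a,W[...,1]-b)<.027)&(im.max(-1)>70)&(im.max(-1).astype(int)-im.min(-1)<40)
        if m.sum()>50:
            (c,r)=cv2.minEnclosingCircle((W[m][:,:2]*1000).astype(np.float32))
            print(n,m.sum(),np.round(c,1),round(r,1),"z",np.percentile(z[m],[5,25,50,75,95]).round(4),"mean",W[m].mean(0).round(4),"uv",u[m].mean(),v[m].mean())
    return im
import cv2
E
python3 -c "import h;h.wr()"
```

```text
bench 0.00023970962478355834 station 0.032035424550731856
tall 1271 [ 519.6 -100.9] 17.0 z [0.0876 0.0887 0.0891 0.0896 0.0902] mean [ 0.5189 -0.1005  0.089 ] uv 245.94728560188827 211.94335169158143
mid 1427 [510.   -6.6] 17.9 z [0.0706 0.0715 0.072  0.0725 0.0732] mean [ 0.5093 -0.0071  0.072 ] uv 350.062368605466 164.5353889278206
flat 1757 [500.1  87.7] 19.3 z [0.0577 0.0593 0.0598 0.0603 0.061 ] mean [0.4995 0.0865 0.0597] uv 453.85714285714283 119.10130904951622
```

```bash
sed -i 's/^T=.*/T={"tall":(.5195,-.1005,.089),"mid":(.510,-.0065,.072),"flat":(.500,.088,.060)}/' h.py; python3 -c "import h;h.rel('tall',.0)"
```

```text
t 2.8 ee [ 0.5184 -0.0909  0.1745] rot [ 1.445e-01  9.895e-01 -3.000e-04  2.000e-03] F [-0.23 -0.17 -0.52] tool offset [-3.6 -8.8 60.5]
```

```bash
python3 -m jog '[{"hand":0,"offset":[-4,-9,0],"angular":[0,0,0]},{"hand":0,"offset":[0,0,20],"angular":[0,0,0]},{"hand":0,"offset":[0,0,20],"angular":[0,0,0]},{"hand":0,"offset":[0,0,12],"angular":[0,0,0]},{"hand":0,"offset":[0,0,0],"angular":[0,0,0]},{"hand":0,"offset":[0,0,0],"angular":[0,0,0]},{"hand":0,"offset":[0,0,0],"angular":[0,0,0]}]'
python3 -c "import h;h.rel('tall',.0)"
```

```text
time: 3.5
ee_pos: [0.5191, -0.1012, 0.1215]
ee_rot: [0.145, 0.989, -0.0, 0.001]
contact_force: [0.2, -0.6, 0.7]
opening: 0.0001
t 3.5 ee [ 0.5191 -0.1012  0.1215] rot [ 1.449e-01  9.894e-01 -2.000e-04  1.000e-03] F [ 0.18 -0.59  0.67] tool offset [-0.2  0.8  7.5]
```

```bash
python3 -m jog '[{"hand":0,"offset":[0,0,3],"angular":[0,0,0]},{"hand":0,"offset":[0,0,2],"angular":[0,0,0]},{"hand":0,"offset":[0,0,2],"angular":[0,0,0]},{"hand":0,"offset":[0,0,2],"angular":[0,0,0]},{"hand":0,"offset":[0,0,2],"angular":[0,0,0]},{"hand":0,"offset":[0,0,0],"angular":[0,0,0]},{"hand":0,"offset":[0,0,0],"angular":[0,0,0]}]'
python3 -c "import h;h.rel('tall',.0)"
```

```text
time: 4.2
ee_pos: [0.5183, -0.1008, 0.1094]
ee_rot: [0.145, 0.989, -0.0, 0.0]
contact_force: [-0.0, 1.5, 1.9]
opening: 0.0003
t 4.2 ee [ 0.5183 -0.1008  0.1094] rot [ 1.449e-01  9.894e-01 -0.000e+00  2.000e-04] F [-0.02  1.54  1.86] tool offset [-1.   0.7 -4.6]
```

```bash
python3 -m jog '[{"hand":0,"offset":[0,0,2],"angular":[0,0,0]},{"hand":0,"offset":[0,0,2],"angular":[0,0,0]},{"hand":0,"offset":[0,0,1],"angular":[0,0,0]},{"hand":0,"offset":[0,0,0],"angular":[0,0,0]},{"hand":0,"offset":[0,0,0],"angular":[0,0,0]}]'
python3 -c "import h;h.rel('tall',.0)
im,d=h.ctrl.grab_frame('scene');h.cv2.imwrite('pics/s2.png',h.cv2.resize(im[130:250,160:310],None,fx=5,fy=5))"
```

```text
time: 4.7
ee_pos: [0.5183, -0.1008, 0.1042]
ee_rot: [0.145, 0.989, -0.0, 0.0]
contact_force: [0.2, -0.1, 2.2]
opening: 0.0004
t 4.7 ee [ 0.5183 -0.1008  0.1042] rot [ 1.449e-01  9.894e-01 -0.000e+00  1.000e-04] F [ 0.19 -0.15  2.15] tool offset [-1.1  0.7 -9.8]
```

View pics/s2.png

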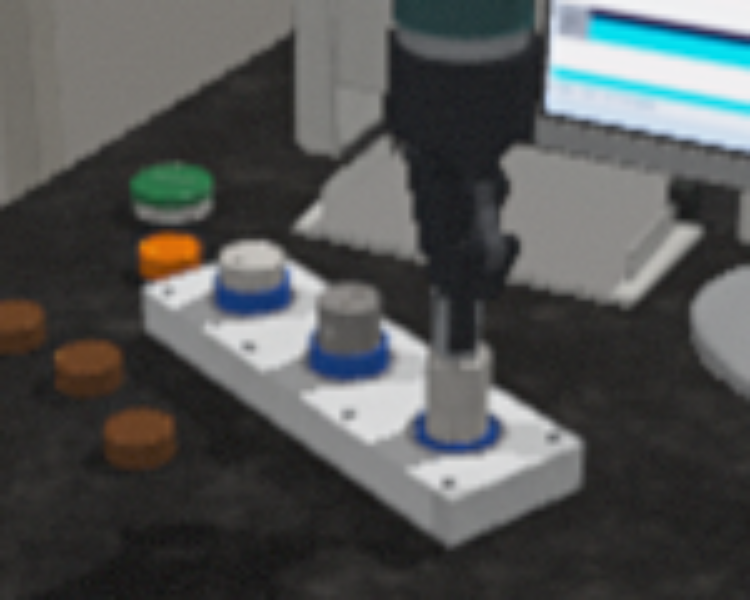

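The fingertips rest on the tall sample's top at (455,350). Its blue seat at (457,430) has clearly sunk compared with the others. Now I'll lift straight up and check.

```bash
python3 -m jog '[{"hand":0,"offset":[0,0,-3],"angular":[0,0,0]},{"hand":0,"offset":[0,0,-8],"angular":[0,0,0]},{"hand":0,"offset":[0,0,-25],"angular":[0,0,0]},{"hand":0,"offset":[0,0,-30],"angular":[0,0,0]},{"hand":0,"offset":[0,0,0],"angular":[0,0,0]},{"hand":0,"offset":[0,0,0],"angular":[0,0,0]}]'
python3 -c "import h;h.T['tall']=(.5195,-.1005,.079);h.wr();h.rel('mid',0)"
```

```text
time: 5.35
ee_pos: [0.5186, -0.101, 0.1714]
ee_rot: [0.145, 0.989, -0.0, 0.001]
contact_force: [-0.4, 0.7, 0.4]
opening: 0.0003
bench 0.00024051285062521113 station 0.03204521289563987
tall 1219 [ 519.9 -101.1] 17.0 z [0.0778 0.0788 0.0793 0.0797 0.0803] mean [ 0.5189 -0.1007  0.0792] uv 257.5004101722724 205.77194421657097
mid 1483 [510.2  -6.7] 18.1 z [0.0707 0.0715 0.072  0.0724 0.073 ] mean [ 0.5093 -0.0071  0.0719] uv 363.4234659474039 161.72690492245448
flat 1838 [500.1  87.6] 19.3 z [0.0573 0.0593 0.0598 0.0603 0.061 ] mean [0.4994 0.0863 0.0597] uv 468.6332970620239 115.35092491838955
t 5.4 ee [ 0.5177 -0.1007  0.1703] rot [ 1.449e-01  9.894e-01  0.000e+00 -2.000e-04] F [-0.02 -0.89 -0.08] tool offset [34.4 88.  73.3]
```

The tall sample sank 9.9 mm and hasn't shifted. Next is the middle one.

```bash
python3 -m jog '[{"hand":0,"offset":[17,44,0],"angular":[0,0,0]},{"hand":0,"offset":[17,44,0],"angular":[0,0,0]},{"hand":0,"offset":[0,0,0],"angular":[0,0,0]},{"hand":0,"offset":[0,0,25],"angular":[0,0,0]},{"hand":0,"offset":[0,0,25],"angular":[0,0,0]},{"hand":0,"offset":[0,0,14],"angular":[0,0,0]},{"hand":0,"offset":[0,0,0],"angular":[0,0,0]},{"hand":0,"offset":[0,0,0],"angular":[0,0,0]},{"hand":0,"offset":[0,0,0],"angular":[0,0,0]}]'
python3 -c "import h;h.rel('mid',.0)"
```

```text
time: 6.3
ee_pos: [0.5114, -0.0071, 0.107]
ee_rot: [0.145, 0.989, -0.0, 0.001]
contact_force: [0.4, 0.7, 1.2]
opening: -0.0004
t 6.3 ee [ 0.5114 -0.0071  0.107 ] rot [ 1.450e-01  9.894e-01 -0.000e+00  5.000e-04] F [0.43 0.66 1.17] tool offset [ 1.5  0.2 10. ]
```

```bash
python3 -m jog '[{"hand":0,"offset":[0,0,4],"angular":[0,0,0]},{"hand":0,"offset":[0,0,3],"angular":[0,0,0]},{"hand":0,"offset":[0,0,2],"angular":[0,0,0]},{"hand":0,"offset":[0,0,2],"angular":[0,0,0]},{"hand":0,"offset":[0,0,2],"angular":[0,0,0]},{"hand":0,"offset":[0,0,2],"angular":[0,0,0]},{"hand":0,"offset":[0,0,0],"angular":[0,0,0]},{"hand":0,"offset":[0,0,0],"angular":[0,0,0]}]'
python3 -c "import h;h.rel('mid',.0)"
```

```text
time: 7.1
ee_pos: [0.5109, -0.0068, 0.0914]
ee_rot: [0.145, 0.989, -0.0, 0.0]
contact_force: [-0.4, -0.2, 2.7]
opening: -0.0001
t 7.1 ee [ 0.5109 -0.0068  0.0914] rot [ 1.449e-01  9.894e-01 -0.000e+00  1.000e-04] F [-0.42 -0.18  2.71] tool offset [ 0.9  0.  -5.6]
```

```bash
python3 -m jog '[{"hand":0,"offset":[0,0,2],"angular":[0,0,0]},{"hand":0,"offset":[0,0,2],"angular":[0,0,0]},{"hand":0,"offset":[0,0,0],"angular":[0,0,0]},{"hand":0,"offset":[0,0,0],"angular":[0,0,0]}]'
python3 -c "import h;h.rel('mid',.0)"
python3 -m jog '[{"hand":0,"offset":[0,0,-3],"angular":[0,0,0]},{"hand":0,"offset":[0,0,-8],"angular":[0,0,0]},{"hand":0,"offset":[0,0,-25],"angular":[0,0,0]},{"hand":0,"offset":[0,0,-30],"angular":[0,0,0]},{"hand":0,"offset":[0,0,0],"angular":[0,0,0]},{"hand":0,"offset":[0,0,0],"angular":[0,0,0]}]'
python3 -c "import h;h.T['tall']=(.5195,-.1005,.079);h.T['mid']=(.51,-.0065,.063);h.wr();h.rel('flat',0)"
```

```text
time: 7.5
ee_pos: [0.5108, -0.0068, 0.0872]
ee_rot: [0.145, 0.989, -0.0, 0.0]
contact_force: [1.1, -1.0, 2.3]
opening: 0.0002
t 7.5 ee [ 0.5108 -0.0068  0.0872] rot [ 0.1449  0.9894 -0.      0.    ] F [ 1.13 -0.99  2.3 ] tool offset [ 0.9  0.  -9.8]
time: 8.1
ee_pos: [0.5115, -0.0068, 0.1545]
ee_rot: [0.145, 0.989, 0.0, 0.001]
contact_force: [0.3, -0.5, -0.2]
opening: 0.0
bench 0.00023470800003818167 station 0.03217794799530221
tall 1283 [ 520.  -100.6] 17.1 z [0.0764 0.0789 0.0794 0.0798 0.0803] mean [ 0.5188 -0.0995  0.0791] uv 150.79345284489477 251.20732657833204
mid 1351 [510.2  -6.5] 17.9 z [0.061  0.0618 0.0622 0.0627 0.0633] mean [ 0.5094 -0.0062  0.0622] uv 256.99333826794964 203.02072538860102
flat 1753 [499.9  87.7] 19.0 z [0.0584 0.0595 0.06   0.0605 0.0611] mean [0.4993 0.0873 0.0599] uv 365.40501996577296 159.37992013690817
t 8.15 ee [ 0.5106 -0.0067  0.1534] rot [ 0.1449  0.9894 -0.     -0.    ] F [ 0.75  0.33 -0.31] tool offset [37.3 87.7 68.4]
```

The middle sample sank 9.8 mm and hasn't shifted. Next is the flat one.

```bash
python3 -m jog '[{"hand":0,"offset":[18,44,0],"angular":[0,0,0]},{"hand":0,"offset":[18,44,0],"angular":[0,0,0]},{"hand":0,"offset":[0,0,0],"angular":[0,0,0]},{"hand":0,"offset":[0,0,25],"angular":[0,0,0]},{"hand":0,"offset":[0,0,25],"angular":[0,0,0]},{"hand":0,"offset":[0,0,9],"angular":[0,0,0]},{"hand":0,"offset":[0,0,0],"angular":[0,0,0]},{"hand":0,"offset":[0,0,0],"angular":[0,0,0]},{"hand":0,"offset":[0,0,0],"angular":[0,0,0]}]'
python3 -c "import h;h.rel('flat',.0)"
```

```text
time: 9.05
ee_pos: [0.5026, 0.0877, 0.0954]
ee_rot: [0.145, 0.989, 0.0, 0.001]
contact_force: [0.6, 0.7, -0.5]
opening: 0.0001
t 9.05 ee [0.5026 0.0877 0.0954] rot [1.451e-01 9.894e-01 2.000e-04 1.000e-03] F [ 0.64  0.73 -0.5 ] tool offset [ 2.6 -0.4 10.4]
```

```bash
python3 -m jog '[{"hand":0,"offset":[2,0,4],"angular":[0,0,0]},{"hand":0,"offset":[0,0,3],"angular":[0,0,0]},{"hand":0,"offset":[0,0,2],"angular":[0,0,0]},{"hand":0,"offset":[0,0,2],"angular":[0,0,0]},{"hand":0,"offset":[0,0,2],"angular":[0,0,0]},{"hand":0,"offset":[0,0,2],"angular":[0,0,0]},{"hand":0,"offset":[0,0,0],"angular":[0,0,0]},{"hand":0,"offset":[0,0,0],"angular":[0,0,0]}]'
python3 -c "import h;h.rel('flat',.0)"
```

```text
time: 9.85
ee_pos: [0.4996, 0.0885, 0.0796]
ee_rot: [0.145, 0.989, -0.0, 0.0]
contact_force: [-0.7, 0.6, 3.3]
opening: -0.0
t 9.85 ee [0.4996 0.0885 0.0796] rot [ 0.1448  0.9895 -0.      0.    ] F [-0.69  0.61  3.3 ] tool offset [-0.5 -0.3 -5.4]
```

```bash
python3 -m jog '[{"hand":0,"offset":[0,0,2],"angular":[0,0,0]},{"hand":0,"offset":[0,0,2],"angular":[0,0,0]},{"hand":0,"offset":[0,0,0],"angular":[0,0,0]},{"hand":0,"offset":[0,0,0],"angular":[0,0,0]}]'
python3 -c "import h;h.rel('flat',.0)"
python3 -m jog '[{"hand":0,"offset":[0,0,-3],"angular":[0,0,0]},{"hand":0,"offset":[0,0,-8],"angular":[0,0,0]},{"hand":0,"offset":[0,0,-25],"angular":[0,0,0]},{"hand":0,"offset":[0,0,-40],"angular":[0,0,0]},{"hand":0,"offset":[0,0,-40],"angular":[0,0,0]},{"hand":0,"offset":[0,0,0],"angular":[0,0,0]},{"hand":0,"offset":[0,0,0],"angular":[0,0,0]},{"hand":0,"offset":[0,0,0],"angular":[0,0,0]}]'
python3 -c "import h;h.T['tall']=(.5195,-.1005,.079);h.T['mid']=(.51,-.0065,.063);h.T['flat']=(.5,.088,.05);im=h.wr();h.rel('flat',0);h.cv2.imwrite('pics/w3.png',im)
im,d=h.ctrl.grab_frame('scene');h.cv2.imwrite('pics/s3.png',im)"
```

```text
time: 10.25
ee_pos: [0.4996, 0.0885, 0.0754]
ee_rot: [0.145, 0.989, 0.0, 0.0]
contact_force: [-1.4, -0.6, 2.5]
opening: -0.0
t 10.25 ee [0.4996 0.0885 0.0754] rot [0.1449 0.9894 0.     0.    ] F [-1.37 -0.59  2.54] tool offset [-0.5 -0.3 -9.6]
time: 11.05
ee_pos: [0.4988, 0.0884, 0.1906]
ee_rot: [0.145, 0.989, -0.0, -0.001]
contact_force: [-1.3, -0.2, 0.4]
opening: -0.0003
bench 0.00018928930371894044 station 0.03229321928043607
tall 899 [ 520.2 -100.6] 17.6 z [0.0757 0.0788 0.0794 0.0799 0.0805] mean [ 0.5189 -0.0987  0.0791] uv 81.8587319243604 268.03893214682984
mid 929 [510.2  -6.3] 17.9 z [0.0608 0.0618 0.0623 0.0628 0.0634] mean [ 0.5095 -0.0055  0.0622] uv 170.96340150699677 227.90850376749194
flat 1059 [500.3  87.9] 19.0 z [0.0492 0.05   0.0505 0.051  0.0516] mean [0.4995 0.0883 0.0504] uv 257.24929178470256 190.0434372049103
t 11.1 ee [0.4984 0.0884 0.19  ] rot [ 1.449e-01  9.894e-01 -3.000e-04 -1.400e-03] F [-1.15 -0.34 -0.44] tool offset [ -1.9   0.2 115. ]
```

View pics/w3.png

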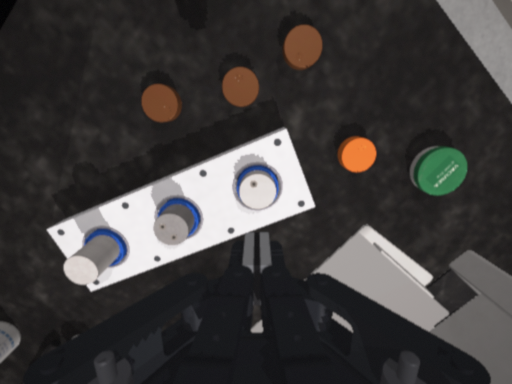

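View pics/s3.png

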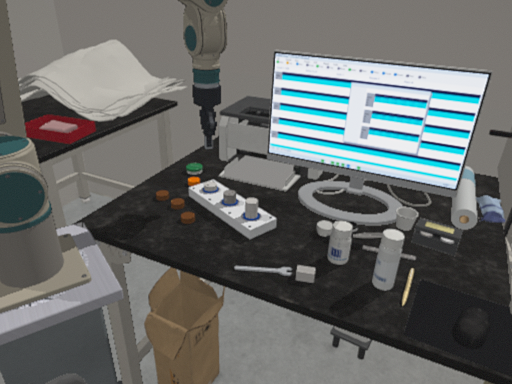

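The wrist view shows all three samples upright and centred in sunken seats: tall (82,268), middle (171,228), flat (257,190). The scene view shows the arm clear at (208,140) and everything else in its place.

```bash
python3 -c "
from rig import ctrl
print(ctrl.sign_off())"
```

```text
the job is handed in; nothing more can be done
None
```

I pressed the tall, then the middle, then the flat sample with closed fingertips, once each, and handed the job in at about 11 s of the 40 s allowed.

- **Sink depth:** the last wrist depth readings show the seats down about 9.9 mm (tall), 9.8 mm (middle) and 9.5 mm (flat) of the 16 mm travel. That is about 60 %, a little past the half asked for and short of the cushioned stop.
- **Sample positions:** the centres are within 1 mm of where they started, and all three stand upright in their seats.
- **Forces:** I read the wrist force only between moves, with the fingertips at rest. The highest reading was about 3.5 N, so I have no reading of the peak during a press.
- **Surroundings:** the last pictures show everything else on the bench where it was, and the gripper is about 115 mm above the flat sample, touching nothing. I judged the other objects by eye and did not measure their positions.

No check failed. The scene and top cameras disagreed by about 5 mm on where the samples stood, so I used the wrist camera's positions instead.

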